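Top up a spring-loaded test-tile dispenser

TASK

Top up the spring-loaded tile dispenser with the two white test tiles that lie loose on the table, one after the other, plain end first so that the hanging hole stays at the open front: press each tile flat down onto the stack in front of the retaining lips, slide it back under the lips until it is fully home against the back stop, and let go so that the spring holds it up against the lips. The tiles are cut by hand to slightly different lengths and biscuit ware chips easily, so feel for the stop and never push a tile against the dispenser with more than about 20 N; leave the pocket scale, the roll of tape and the jar where they are.

Things in the scene. Friction and masses are not known exactly. Their poses are not given: they have to be found in the camera images.
- tile_a: loose white biscuit-fired test tile lying flat: 44 mm wide (its y), 10 mm thick, about 75 g. Origin: in the dark 6 mm hanging hole, at the underside, 8 mm from the hole end. x runs along the tile to its plain end, 73 to 87 mm from the hole: hand cut, so each tile has its own length and this one's is not known beforehand
- tile_b: the other loose test tile; the same width, thickness and hole, its own unknown length in the same range
- dispenser: fixed tile dispenser: aluminium channel on a plywood base (138 x 104 x 12 mm). x runs from its open front to its back stop, z up. Origin: on the table, in the middle plane of the channel, 45 mm in front of the back stop's face. The stack inside always stands against the lips: its top is 88 mm above the table. A home tile lies along x with its plain end at x = +45 mm
- lips (a point): midway between the front ends of the two fixed lips' flat undersides, 88 mm above the table, at x = +25 mm, y = 0 of the dispenser; axes as the dispenser. The lips run from here 20 mm to the back stop, overlap each long tile edge by 4.5 mm and are 3 mm thick; in front of here they flare upward for 7 mm, rising 3.5 mm. A new tile's top must be pressed below this height to slide in
- mouth (a point): where the guide cheeks begin: dispenser x = +10 mm, y = 0, 88 mm high; axes as the dispenser. From here to the stop the cheeks are 91 mm high, 47 mm apart inside, flared outward for the first 9 mm. In front of here the sides are cut down to 60 mm height: room for fingers that hold a tile by its long edges, 15 to 28 mm behind its hole
- keeper (a point): middle of the top edge of the front keeper plate, 71 mm above the table, at dispenser x = -52 mm, y = 0; the plate is 3 mm thick and 28 mm wide and keeps the lower tiles from sliding out; a new tile passes over it
- follower (a joint): travel of the sprung plate under the stack, m, growing downward: 0 at the start with two tiles inside, 0.010 with three held under the lips, 0.020 with four (full). Pushing the stack down takes 6 N at first, 0.1 N more per mm, and (damped) 1.5 N more per 10 mm/s of speed. It bottoms hard at 0.025: the fourth tile only 5 mm below its place under the lips
- stack_upper: upper one of the two test tiles already inside the dispenser, the same kind as the loose ones (88 mm long); origin in its hole at the underside, x to its plain end. A tile pressed onto it and slid drags with about 3 to 8 N
- stack_lower: lower one of the two test tiles already inside (90 mm long), on the spring plate; origin in its hole at the underside, x to its plain end
- scale: bystander: dark pocket scale, 128 x 95 x 17 mm as it lies; origin under its centre
- tape: bystander: roll of masking tape lying flat, 100 mm across, 25 mm high; origin under its centre
- jar: bystander: lidded pigment jar, 59 mm wide, 111 mm high; origin under its centre

How it is judged:
By the outcome, as a careful person would: the job done as asked, in the order asked, and still so for the second after the job is handed in, with the robot touching nothing.
It also fails if it takes over 59 s, if anything falls off the work surface, if the arm or the gripper's body presses on something with over 40 N, if the wrist force passes 120 N, or if a joint passes its speed limit or range.

ROBOT

A 6-joint arm with a two-finger parallel gripper is mounted at the origin on the work surface; the furniture and walls round the work are solid. World frame = base frame: x ahead of the robot, y to its left, z up, the work surface at z = 0. Lengths are in m, angles in rad, forces in N, time in s.
With the tool pointing down it reaches from about 0.3 to 0.875 m from the base axis. Payload 6.4 kg.
Tool frame: the origin (TCP) lies on the centre line of the jaws, within the pads' length; the fingertips stand 25 mm ahead of it and the grasp point (between the pads) lies 6 mm ahead of it (ctrl.tip_reach is the distance from the TCP to the fingertips, in m); z points along the fingers, y is the line along which they close (so a half turn about z gives the same grasp; the last joint's range is limited). The gripper opens to 85 mm and grips with 20 to 120 N. Pads are 22 mm wide; open, the fingers measure 114 mm over their backs; the gripper's body (76 mm by 85 mm) begins 54 mm behind the grasp point. The pads swing forward as they close: fully open they stand 13 mm farther back than shut.
Start: joints at [-1.359, 0.181, 1.607, -0, 1.354, -0.206], TCP at [0.233, -0.526, 0.256] pointing down, gripper open.
Joint ranges: [-2.99, 2.99], [-0.89, 2.07], [0.3, 2.58], [-1.14, 4.28], [0, 2.63], [-3.12, 3.12]. Speed limits (rad/s): [2.57, 2.57, 3.01, 3.14, 3.14, 3.14].

INTERFACE

Orientations are given as a unit quaternion [w, x, y, z].
In Python, from bench import ctrl gives the robot as it stands.
- The arm moves only by the tool servo_tool, never from a script. Its argument "motion" is a list that holds one entry, the list of rows, each a list of 5 numbers: the shift along the tool's x, y, z in cm, then the turn about the tool's z in degrees, then the closure, from -1 (fully open) to 1 (shut). In form: [[[dx, dy, dz, twist, claw], ...]]. A call has 1 to 5 rows; each row is the pose to reach, as a shift and turn from the pose commanded when the call began, along the tool's axes at that moment; what a row does not reach only later rows make up. A row lasts 1/10 s, in which the tool goes at most 50 mm and 8.59 degrees, less where a joint would pass 70% of its speed; a pose out of reach is approached as far as the arm can. A call with a gripper value outside its range is refused whole. The fingers move at their own pace and stop on an object; the grip force is fixed at half the most. Time passes only in rows, so rows that repeat a pose let the fingers close. It gives the time, the measured TCP pose, the force, the opening and the grip force at its end, in the units of the state.
- ctrl.get_obs(): the state, without advancing time (a new reading comes with each control period).
- ctrl.camera(name): name is "scene" or "top"; returns a dict with "pixels" (400x640x3 uint8, red, green, blue), "depth" (400x640 float32, m along the optical axis (not along the pixel's ray), 0 where there is no reading), "fx", "fy", "cx", "cy" (pixels), "R" (3x3) and "t" (3): a world point X has camera coordinates R X + t. Camera axes: x right, y down, z forward; pixel columns grow to the right and rows downward; lengths in m; the calibration is good to about 2 mm. A picture is of the moment at which its call begins.
- ctrl.hand_in(): hands the job in; it is judged then, once.
The state is a dict: "time_s": time; "q": joint angles; "dq": joint speeds; "joint_efforts": joint torques, N m; "eef_pos": TCP position; "eef_rot": TCP orientation; "wrist_force": force on the tool from outside, world axes, zero at the start; "torque": the same for the moment, N m; "opening": opening from 0.0 (shut) to 1.0 (fully open); "grasp_force": force on a finger pad.
Only numpy, scipy, OpenCV 4.12 (cv2) and the standard library are available. Lean on these libraries where they do the work, as an engineer would, in place of code of your own. Each camera call takes 0.05 s, during which the arm holds its last target. There are 200 camera calls.

## Working session

There is one attempt and no reset: what is moved stays moved. The work goes in short steps, Python scripts to look and compute and a tool call to move; the robot and the scene stay as the last step left them, time stands still between calls to the robot, and variables do not carry over. Pictures are saved under pics/ and viewed, at most 10 in all, crops included, and the job is handed in when it is done.

Besides the shell and the picture viewer there is one more tool, called after "Call:" by a JSON object that holds its "method" and its "body", one argument or row to a line. servo_tool: Moves the arm, as the interface text tells. Its arguments: {"type":"object","properties":{"motion":{"type":"array"}},"required":["motion"]}

```bash
mkdir -p pics; cat > h.py <<'E'
import numpy as np,cv2
from bench import ctrl
def look(n,f):
    c=ctrl.camera(n); cv2.imwrite(f'pics/{f}.png',cv2.cvtColor(c['pixels'],cv2.COLOR_RGB2BGR))
    np.savez(f'pics/{f}.npz',**{k:c[k] for k in c}); return c
def load(f): return np.load(f'pics/{f}.npz')
def world(c,u,v,z=None):
    R,t=c['R'],c['t']; d=np.array([(u-c['cx'])/c['fx'],(v-c['cy'])/c['fy'],1.])
    o=-R.T@t; r=R.T@d
    s=(z-o[2])/r[2] if z is not None else float(c['depth'][int(round(v)),int(round(u))])
    return o+s*r
E
python3 - <<'E'
from h import *
a=look('top','t0');b=look('scene','s0')
for c in (a,b): print(c['fx'],c['cx'],(-c['R'].T@c['t']).round(3),c['R'].round(3).tolist())
print(ctrl.get_obs())
E
```

```text
504.7283267764713 325.8811186972945 [0.37  0.079 1.377] [[-0.001, -1.0, 0.006], [-0.996, 0.001, -0.09], [0.09, -0.007, -0.996]]
366.6092012992155 319.2192842130041 [-0.013  0.615  0.688] [[-0.694, -0.72, 0.01], [-0.46, 0.433, -0.775], [0.554, -0.542, -0.632]]
{'time_s': 0.1, 'q': array([-1.35933358e+00,  1.81419804e-01,  1.60791800e+00, -1.21979736e-05,
        1.35377901e+00, -2.06316035e-01]), 'dq': array([-0.00044418, -0.00172955, -0.00289087, -0.00096118, -0.00032563,
       -0.00131954]), 'joint_efforts': array([ 3.52766856e-04, -4.45874763e+01, -3.52238131e+01, -3.67036691e-04,
        4.14589798e-03, -2.04556994e-05]), 'eef_pos': array([ 0.23320236, -0.52508988,  0.25549577]), 'eef_rot': array([-7.62065971e-04,  9.78261271e-01,  2.07374791e-01, -7.91601815e-06]), 'wrist_force': array([-0.30116112,  0.57357952,  0.73416346]), 'torque': array([-0.04806464,  0.04282596, -0.04015879]), 'grasp_force': 0.0, 'opening': 0.9995105745841362}
```

View pics/t0.png

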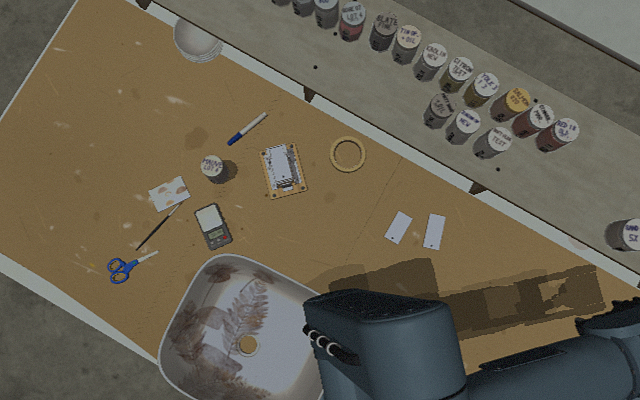

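View pics/s0.png

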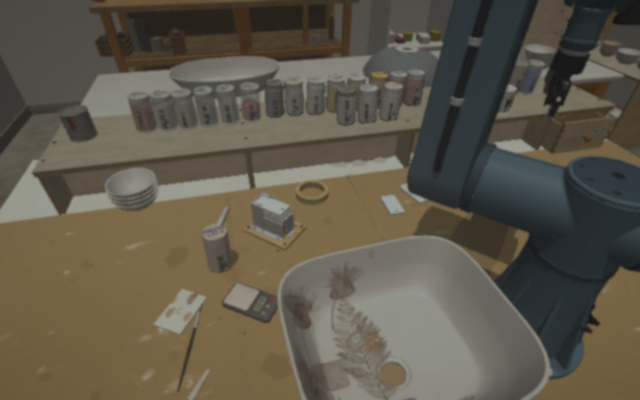

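The top view shows the tiles at about (398,228) and (435,231) and the dispenser at (283,170), with the jar at (213,168), scale at (213,226) and tape at (348,154). The scene view shows the dispenser at (275,220) and the tiles at (393,204) and (413,190). Next I'll enlarge these areas.

```bash
python3 - <<'E'
from h import *
t=cv2.imread('pics/t0.png');s=cv2.imread('pics/s0.png')
r=lambda i,x,y,w,h,k: cv2.resize(i[y:y+h,x:x+w],None,fx=k,fy=k,interpolation=cv2.INTER_CUBIC)
# dispenser 250..315 x 135..210 ; tiles 375..455 x 200..260
A=r(t,250,137,65,66,6);B=r(t,380,205,68,50,6)
C=r(s,240,185,70,65,5);D=r(s,375,175,60,45,6)
print(A.shape,B.shape)
o=np.zeros((600,800,3),np.uint8)
o[:396,:390]=A;o[:300,392:800]=B; cv2.imwrite('pics/c1.png',o[:396])
g=np.hstack([C[:270],D[:270]]);
cv2.imwrite('pics/c2.png',np.hstack([r(s,240,185,70,70,6),r(s,375,175,60,70,6)]))
c=load('t0')
for n,(u,v) in dict(ta=(398,228),tb=(435,231),disp=(283,165)).items(): print(n,world(c,u,v).round(4))
# tile blobs
hsv=cv2.cvtColor(t,cv2.COLOR_BGR2HSV)
m=((hsv[...,1]<60)&(hsv[...,2]>130)).astype(np.uint8); k=np.zeros_like(m);k[200:260,375:455]=1
n,l,st,ce=cv2.connectedComponentsWithStats(m*k)
for i in range(1,n):
    if st[i,4]>100:
        cn=cv2.findContours((l==i).astype(np.uint8),0,1)[0][0]; re=cv2.minAreaRect(cn); bp=cv2.boxPoints(re)
        print(st[i],re); print([world(c,*p,0.01)[:2].round(4).tolist() for p in bp])
E
```

```text
(396, 390, 3) (300, 408, 3)
ta [ 0.4348 -0.1261  0.0088]
tb [ 0.4264 -0.2257  0.0126]
disp [0.5943 0.1808 0.0873]
[384 211  29  33 464] ((397.9180908203125, 227.00518798828125), (15.896514892578125, 29.69778823852539), 30.068584442138672)
[[0.4135, -0.0866], [0.4833, -0.1279], [0.4615, -0.165], [0.3919, -0.1236]]
[423 214  22  36 538] ((434.0577392578125, 231.2115478515625), (16.669872283935547, 34.124210357666016), 11.309932708740234)
[[0.3852, -0.1916], [0.4759, -0.2116], [0.4669, -0.2559], [0.3763, -0.2357]]
```

View pics/c1.png

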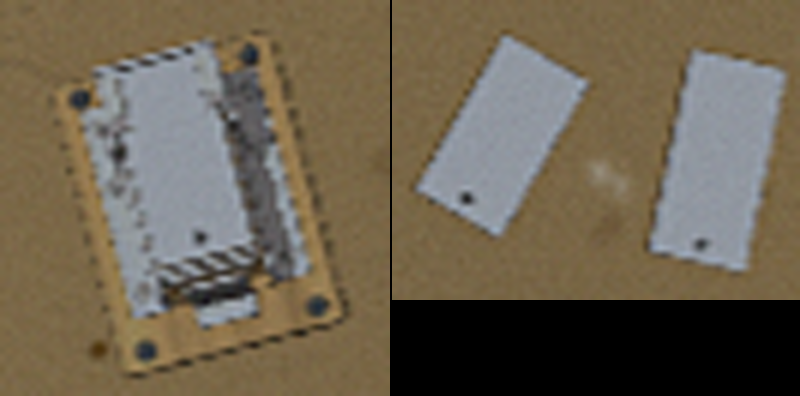

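View pics/c2.png

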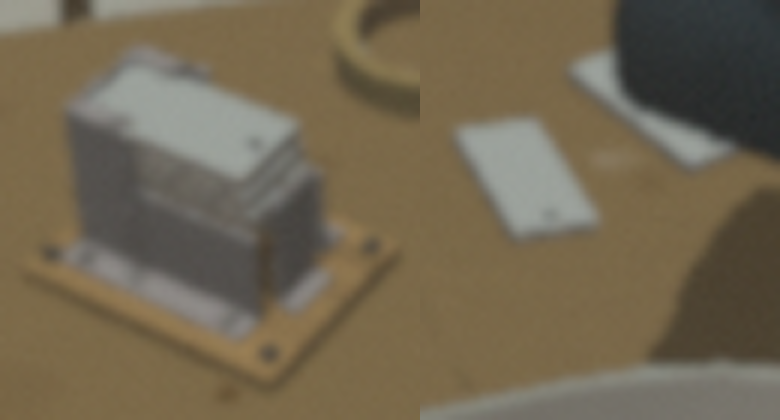

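Both loose tiles have their holes at the near end: (467,198) and (701,244) in the top crop. The dispenser's front also faces the robot, with the stack hole at (200,237). In the scene crops the stack hole is at (255,143) and the left tile's hole is at (551,214). Next: subpixel positions and a two-view height check.

```bash
cat > m.py <<'E'
from h import *
t=load('t0');s=load('s0')
def dark(c,u,v,r=2):
    g=c['pixels'].astype(float).mean(2);u0,v0=int(round(u)),int(round(v))
    p=g[v0-r:v0+r+1,u0-r:u0+r+1];w=np.clip(np.percentile(p,70)-p-15,0,None)
    yy,xx=np.mgrid[-r:r+1,-r:r+1]; return np.array([u0+(w*xx).sum()/w.sum(),v0+(w*yy).sum()/w.sum()])
def P(c): return np.array([[c['fx'],0,c['cx']],[0,c['fy'],c['cy']],[0,0,1]])@np.c_[c['R'],c['t']]
def tri(a,b):
    X=cv2.triangulatePoints(P(t),P(s),a.reshape(2,1),b.reshape(2,1))[:,0];return X[:3]/X[3]
f=lambda x,y,k,x0,y0:((x+.5)/k-.5+x0,(y+.5)/k-.5+y0)
hs=dark(t,*f(200,237,6,250,137));hl=dark(t,*f(467-392,198,6,380,205));hr=dark(t,*f(701-392,244,6,380,205))
hs2=dark(s,*f(255,143,6,240,185));hl2=dark(s,*f(551-420,214,6,375,175))
print('px',hs,hl,hr,hs2,hl2)
print('stack hole tri',tri(hs,hs2).round(4),'top@.088',world(t,*hs,.088).round(4),'scene',world(s,*hs2,.088).round(4))
print('L hole tri',tri(hl,hl2).round(4),'top',world(t,*hl,.01).round(4),'scene',world(s,*hl2,.01).round(4))
print('R hole',world(t,*hr,.01).round(4))
# soft-mask tiles
px=t['pixels'].astype(float)
for n,(x,y,w,h),hole in (('L',(380,207,35,42),hl),('R',(419,210,32,44),hr)):
    b=px[y:y+h,x:x+w,2]; lo,hi=np.percentile(b,20),np.percentile(b,85)
    m=np.clip((b-lo)/(hi-lo),0,1); m[m<.25]=0
    # upsampled contour at half level
    k=8;M=cv2.resize(m,None,fx=k,fy=k,interpolation=cv2.INTER_LINEAR)
    cs=max(cv2.findContours((M>.5).astype(np.uint8),0,1)[0],key=cv2.contourArea)
    W=np.array([world(t,(q[0]+.5)/k-.5+x,(q[1]+.5)/k-.5+y,.01)[:2] for q in cs[:,0]],np.float32)
    re=cv2.minAreaRect((W*1000).astype(np.float32)); bp=cv2.boxPoints(re)/1000
    d=bp[1]-bp[0];e=bp[2]-bp[1];d=d if np.hypot(*d)>np.hypot(*e) else e
    d=d/np.hypot(*d);d*=np.sign(d[0]); H=world(t,*hole,.01)[:2];nn=np.array([-d[1],d[0]])
    c=np.array(re[0])/1000
    print(n,'rect',np.round(re[1],1),'yaw',np.degrees(np.arctan2(d[1],d[0])).round(2),'center',c.round(4),'hole along/across from centre',((H-c)@d).round(4),((H-c)@nn).round(4))
E
python3 - <<'E'
from m import *
# dispenser base outline corners in crop, z=.012
q=[f(*p,6,250,137) for p in [(58,90),(268,35),(345,315),(130,375)]]
B=np.array([world(t,*p,.012)[:2] for p in q]);print('base',B.round(4).tolist(),[np.hypot(*(B[i]-B[i-1])).round(4) for i in range(4)])
d=B[0]-B[3]+B[1]-B[2];print('yaw',np.degrees(np.arctan2(d[1],d[0])),'centre',B.mean(0).round(4))
e=B[0]-B[1]+B[3]-B[2];print('yaw2',np.degrees(np.arctan2(-e[0],e[1])))
print('tip',ctrl.tip_reach)
dep=t['depth'];print('table depth z', [world(t,*p)[2].round(4) for p in [(415,225),(300,205),(283,160),(398,222),(434,225)]])
E
```

```text
px [282.86397985 176.1302954 ] [391.65718535 237.99033278] [430.99262754 245.3385432 ] [282.75980392 209.04901961] [396.93675889 211.59683794]
stack hole tri [0.5653 0.1808 0.0842] top@.088 [0.5652 0.1809 0.088 ] scene [0.5608 0.183  0.088 ]
L hole tri [ 0.4075 -0.1095  0.0038] top [ 0.4077 -0.1083  0.01  ] scene [ 0.4029 -0.1034  0.01  ]
R hole [ 0.3878 -0.2146  0.01  ]
L rect [44.7 82.2] yaw -30.63 center [ 0.4372 -0.1258] hole along/across from centre -0.0343 0.0
R rect [45.4 94.2] yaw -12.95 center [ 0.426  -0.2233] hole along/across from centre -0.0392 -0.0001
base [[0.6446, 0.252], [0.6701, 0.1562], [0.541, 0.1207], [0.5137, 0.2181]] [np.float64(0.1352), np.float64(0.0991), np.float64(0.1339), np.float64(0.1011)]
yaw 14.948197514216563 centre [0.5923 0.1868]
yaw2 15.298622531822964
tip 0.025
table depth z [np.float64(0.0057), np.float64(0.004), np.float64(0.086), np.float64(0.0084), np.float64(0.0117)]
```

Measurements agree with the given sizes: hole offset about 8 mm, 44 mm width, and stack and tile heights within 4 mm. Tool yaw at the start is 23.9°. I'll take the left (short) tile first, gripping 26 mm behind its hole.

```bash
cat > d.py <<'E'
import numpy as np,sys
from scipy.spatial.transform import Rotation as Ro
from bench import ctrl
def delta(x,y,z,yaw):
    o=ctrl.get_obs();R=Ro.from_quat(o['eef_rot'],scalar_first=True).as_matrix()
    cur=np.degrees(np.arctan2(R[1,0],R[0,0]))
    print('t',round(o['time_s'],2),'pos',o['eef_pos'].round(4),'yaw',cur.round(2),'F',o['wrist_force'].round(2),'op',round(o['opening']*85,1),'g',round(o['grasp_force'],1))
    print('  d cm tool',(R.T@(np.array([x,y,z])-o['eef_pos'])*100).round(2),'twist',round(cur-yaw,2))
if __name__=='__main__': delta(*map(float,sys.argv[1:5]))
E
python3 d.py 0.4301 -0.1215 0.08 -30.6
```

```text
t 0.1 pos [ 0.2332 -0.5251  0.2555] yaw 23.94 F [-0.3   0.57  0.73] op 85.0 g 0.0
  d cm tool [ 34.37 -28.87  17.6 ] twist 54.54
```

Call:
{"method": "servo_tool", "body": {
  "motion": [
    [[3.4,-2.9,1.6,0,-0.27],[6.8,-5.8,3.2,0,-0.27],[10.2,-8.7,4.8,0,-0.27],[13.6,-11.6,6.4,0,-0.27],[17,-14.4,8.5,0,-0.27]]
  ]
}}

```text
time_s: 0.6
eef_pos: [0.3308, -0.3234, 0.171]
eef_rot: [0.0, 0.978, 0.207, 0.0]
wrist_force: [0.8, -0.1, -0.0]
opening: 0.638
grasp_force: 0.0
```

Call:
{"method": "servo_tool", "body": {
  "motion": [
    [[3.5,-2.9,1.8,8,-0.27],[7,-5.8,3.6,16,-0.27],[10.5,-8.7,5.4,24,-0.27],[14,-11.6,7.2,32,-0.27],[17.4,-14.5,9,40,-0.27]]
  ]
}}

```text
time_s: 1.1
eef_pos: [0.4224, -0.1386, 0.0887]
eef_rot: [0.0, 0.993, -0.121, 0.0]
wrist_force: [1.2, -0.8, -0.4]
opening: 0.634
grasp_force: 0.0
```

```bash
python3 d.py 0.4301 -0.1215 0.05 -30.6
```

```text
t 1.1 pos [ 0.4224 -0.1386  0.0887] yaw -13.85 F [ 1.25 -0.84 -0.4 ] op 53.9 g 0.0
  d cm tool [ 0.33 -1.85  3.87] twist 16.75
```

Call:
{"method": "servo_tool", "body": {
  "motion": [
    [[0,0,0,7.3,-0.27],[0,0,0,14.6,-0.27],[0,0,0,14.6,-0.27]]
  ]
}}

```text
time_s: 1.4
eef_pos: [0.422, -0.1396, 0.089]
eef_rot: [-0.0, 0.97, -0.243, -0.0]
wrist_force: [-0.3, -0.2, -0.4]
opening: 0.637
grasp_force: 0.0
```

```bash
python3 d.py 0.4301 -0.1215 0.034 -30.6
```

```text
t 1.4 pos [ 0.422  -0.1396  0.089 ] yaw -28.14 F [-0.32 -0.15 -0.44] op 54.1 g 0.0
  d cm tool [-0.13 -1.98  5.51] twist 2.46
```

Call:
{"method": "servo_tool", "body": {
  "motion": [
    [[-0.1,-1.0,1.5,2.4,-0.27],[-0.1,-1.9,3.0,2.4,-0.27],[-0.1,-2.0,4.0,2.4,-0.27],[-0.1,-2.0,4.5,2.4,-0.27],[-0.1,-2.0,4.5,2.4,-0.27]]
  ]
}}

```text
time_s: 1.9
eef_pos: [0.4301, -0.1224, 0.0439]
eef_rot: [-0.0, 0.965, -0.263, -0.001]
wrist_force: [-0.6, -0.1, 0.1]
opening: 0.631
grasp_force: 0.0
```

```bash
python3 d.py 0.4301 -0.1215 0.034 -30.6
```

```text
t 1.9 pos [ 0.4301 -0.1224  0.0439] yaw -30.49 F [-0.62 -0.07  0.13] op 53.6 g 0.0
  d cm tool [-0.04 -0.07  0.99] twist 0.11
```

Now I descend in small steps, watching for contact.

Call:
{"method": "servo_tool", "body": {
  "motion": [
    [[0,-0.07,0.3,0,-0.27],[0,-0.07,0.6,0,-0.27],[0,-0.07,0.9,0,-0.27],[0,-0.07,1.2,0,-0.27],[0,-0.07,1.2,0,-0.27]]
  ]
}}

```text
time_s: 2.4
eef_pos: [0.4307, -0.1215, 0.0321]
eef_rot: [-0.0, 0.965, -0.263, -0.0]
wrist_force: [0.3, -0.3, -0.4]
opening: 0.639
grasp_force: 0.0
```

Call:
{"method": "servo_tool", "body": {
  "motion": [
    [[0,0,0.2,0,-0.27],[0,0,0.4,0,-0.27],[0,0,0.5,0,-0.27],[0,0,0.5,0,-0.27]]
  ]
}}

```text
time_s: 2.8
eef_pos: [0.4309, -0.1215, 0.0272]
eef_rot: [-0.0, 0.965, -0.263, -0.0]
wrist_force: [-0.6, -0.1, -0.6]
opening: 0.64
grasp_force: 0.0
```

Call:
{"method": "servo_tool", "body": {
  "motion": [
    [[0,0,0.1,0,-0.27],[0,0,0.2,0,-0.27],[0,0,0.2,0,-0.27]]
  ]
}}

```text
time_s: 3.1
eef_pos: [0.4309, -0.1216, 0.0253]
eef_rot: [-0.0, 0.965, -0.263, -0.0]
wrist_force: [-0.1, 0.1, 0.6]
opening: 0.634
grasp_force: 0.0
```

Call:
{"method": "servo_tool", "body": {
  "motion": [
    [[0,0,0.05,0,-0.27],[0,0,0.1,0,-0.27],[0,0,0.1,0,-0.27]]
  ]
}}

```text
time_s: 3.4
eef_pos: [0.431, -0.1216, 0.0244]
eef_rot: [-0.0, 0.965, -0.263, -0.0]
wrist_force: [0.3, 0.2, 0.5]
opening: 0.633
grasp_force: 0.0
```

Call:
{"method": "servo_tool", "body": {
  "motion": [
    [[0,0,0,0,0.1],[0,0,0,0,0.3],[0,0,0,0,0.5],[0,0,0,0,0.5],[0,0,0,0,0.5]]
  ]
}}

```text
time_s: 3.9
eef_pos: [0.4311, -0.1217, 0.0248]
eef_rot: [0.0, 0.965, -0.263, 0.0]
wrist_force: [-2.1, 1.6, 5.2]
opening: 0.495
grasp_force: 61.3
```

Call:
{"method": "servo_tool", "body": {
  "motion": [
    [[0,0,0,0,0.5],[0,0,0,0,0.5]]
  ]
}}

```text
time_s: 4.1
eef_pos: [0.4312, -0.1217, 0.0248]
eef_rot: [0.0, 0.965, -0.263, 0.0]
wrist_force: [-2.2, 0.4, 5.9]
opening: 0.496
grasp_force: 61.3
```

Call:
{"method": "servo_tool", "body": {
  "motion": [
    [[0,0,-2,0,0.5],[0,0,-6,0,0.5],[0,0,-10,0,0.5],[0,0,-13,0,0.5],[0,0,-13,0,0.5]]
  ]
}}

```text
time_s: 4.6
eef_pos: [0.4337, -0.1231, 0.1588]
eef_rot: [0.001, 0.965, -0.263, 0.004]
wrist_force: [0.1, 0.6, -0.4]
opening: 0.493
grasp_force: 61.3
```

```bash
python3 d.py 0.5507 0.1771 0.155 15; python3 -c "
from h import *
look('top','t1')"
```

```text
t 4.6 pos [ 0.4337 -0.1231  0.1588] yaw -30.53 F [ 0.1   0.57 -0.41] op 41.9 g 61.3
  d cm tool [ -5.17 -31.8    0.33] twist -45.53
```

Call:
{"method": "servo_tool", "body": {
  "motion": [
    [[-0.5,-3,0,-4,0.5],[-1,-6.5,0,-9,0.5],[-1.6,-10,0,-15,0.5],[-2.2,-13.5,0.2,-20,0.5],[-2.8,-17,0.2,-25,0.5]]
  ]
}}

```text
time_s: 5.15
eef_pos: [0.4922, 0.0406, 0.1502]
eef_rot: [-0.0, 0.999, -0.047, -0.002]
wrist_force: [0.8, 0.0, -0.8]
opening: 0.49
grasp_force: 61.3
```

Call:
{"method": "servo_tool", "body": {
  "motion": [
    [[0,0,0,-5,0.5],[0,0,0,-12,0.5],[0,0,0,-19,0.5],[0,0,0,-20.5,0.5],[0,0,0,-20.5,0.5]]
  ]
}}

```text
time_s: 5.65
eef_pos: [0.4924, 0.0392, 0.151]
eef_rot: [-0.0, 0.992, 0.129, -0.001]
wrist_force: [-0.7, 1.0, -0.4]
opening: 0.491
grasp_force: 61.4
```

```bash
python3 d.py 0.5507 0.1771 0.155 15
```

```text
t 5.65 pos [0.4924 0.0392 0.151 ] yaw 14.84 F [-0.74  0.98 -0.44] op 41.8 g 61.4
  d cm tool [  9.17 -11.84  -0.41] twist -0.16
```

Call:
{"method": "servo_tool", "body": {
  "motion": [
    [[2,-3,0,-0.2,0.5],[4.5,-6,0,-0.2,0.5],[7,-9,0,-0.2,0.5],[9.2,-11.8,0,-0.2,0.5],[9.2,-11.8,0,-0.2,0.5]]
  ]
}}

```text
time_s: 6.15
eef_pos: [0.5526, 0.1801, 0.152]
eef_rot: [-0.001, 0.991, 0.132, 0.0]
wrist_force: [0.2, -0.5, -0.8]
opening: 0.49
grasp_force: 61.4
```

```bash
python3 d.py 0.5507 0.1771 0.155 15; python3 - <<'E'
from h import *
look('top','t2');look('scene','s2')
t=cv2.imread('pics/t2.png');s=cv2.imread('pics/s2.png')
r=lambda i,x,y,w,h,k: cv2.resize(i[y:y+h,x:x+w],None,fx=k,fy=k,interpolation=cv2.INTER_CUBIC)
cv2.imwrite('pics/c3.png',np.hstack([r(t,245,130,80,100,5),r(s,235,150,80,100,5)]))
E
```

```text
t 6.15 pos [0.5526 0.1801 0.152 ] yaw 15.18 F [ 0.24 -0.5  -0.75] op 41.7 g 61.4
  d cm tool [-0.26  0.24 -0.3 ] twist 0.18
```

View pics/c3.png

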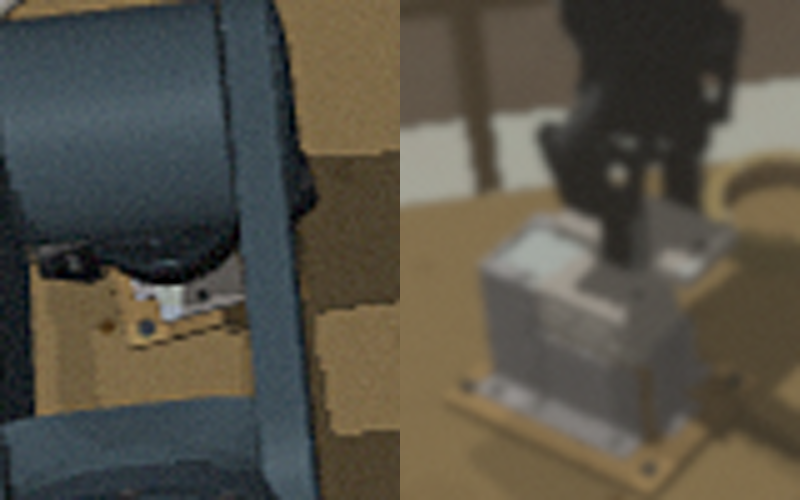

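The top crop shows the held tile's hole at (203,295), and the scene crop shows it at about (700,242), with the tile level and ahead of the gripper. I'll use this to calibrate the camera against the TCP.

```bash
python3 - <<'E'
from m import *
t2=load('t2');s2=load('s2')
a=dark(t2,*f(203,295,5,245,130));b=dark(s2,*f(300,242,5,235,150))
print(a,f(203,295,5,245,130),b,f(300,242,5,235,150))
z=.137;tcp=np.array([.5526,.1801]);d=np.array([np.cos(np.radians(15.2)),np.sin(np.radians(15.2))]);n=np.array([-d[1],d[0]])
for nm,c,p in (('top',t2,a),('topm',t2,f(203,295,5,245,130)),('scene',s2,b),('scenem',s2,f(300,242,5,235,150))):
    w=world(c,*p,z); print(nm,w.round(4),'along',((w[:2]-tcp)@d).round(4),'across',((w[:2]-tcp)@n).round(4))
print(tri(a,b))
# scene stack hole/top same frame
E
```

```text
px [282.86397985 176.1302954 ] [391.65718535 237.99033278] [430.99262754 245.3385432 ] [282.75980392 209.04901961] [396.93675889 211.59683794]
stack hole tri [0.5653 0.1808 0.0842] top@.088 [0.5652 0.1809 0.088 ] scene [0.5608 0.183  0.088 ]
L hole tri [ 0.4075 -0.1095  0.0038] top [ 0.4077 -0.1083  0.01  ] scene [ 0.4029 -0.1034  0.01  ]
R hole [ 0.3878 -0.2146  0.01  ]
L rect [44.7 82.2] yaw -30.63 center [ 0.4372 -0.1258] hole along/across from centre -0.0343 0.0
R rect [45.4 94.2] yaw -12.95 center [ 0.426  -0.2233] hole along/across from centre -0.0392 -0.0001
[285.04631108 188.53912488] (285.2, 188.6) [294.5 198. ] (294.6, 198.0)
top [0.5268 0.1714 0.137 ] along -0.0272 across -0.0016
topm [0.5266 0.171  0.137 ] along -0.0275 across -0.0019
scene [0.5266 0.171  0.137 ] along -0.0274 across -0.0019
scenem [0.5265 0.1709 0.137 ] along -0.0276 across -0.0021
[0.52664636 0.17130583 0.13718836]
```

The camera reads about 1.6 mm off across the channel, so I'll correct for that. Next I move to the pressing place, plain end at about x=+9, just above the stack.

```bash
python3 d.py 0.5629 0.1818 0.118 15
```

```text
t 6.25 pos [0.5512 0.1772 0.1515] yaw 15.14 F [-0.69 -0.73 -0.25] op 41.9 g 61.4
  d cm tool [ 1.26 -0.14  3.35] twist 0.14
```

The arm was still settling in those pictures, so I'll repeat the calibration now that it is still.

```bash
cat > cal.py <<'E'
from m import *
from scipy.spatial.transform import Rotation as Ro
def cal(tag,pt,ps,dz=-.015):
    o=ctrl.get_obs();t2=look('top','t'+tag);s2=look('scene','s'+tag);o2=ctrl.get_obs()
    R=Ro.from_quat(o2['eef_rot'],scalar_first=True).as_matrix();y=np.arctan2(R[1,0],R[0,0])
    d=np.array([np.cos(y),np.sin(y)]);n=np.array([-d[1],d[0]]);z=o2['eef_pos'][2]+dz
    print(o['eef_pos'].round(4),o2['eef_pos'].round(4),np.degrees(y))
    for nm,c,p in (('top',t2,pt),('scene',s2,ps)):
        q=dark(c,*p);w=world(c,*q,z);e=w[:2]-o2['eef_pos'][:2];print(nm,q,w.round(4),'along',(e@d).round(4),'across',(e@n).round(4))
E
python3 - <<'E' | tail -3
from cal import *
cal('3',(285,189),(294.5,198))
E
```

```text
[0.5512 0.1772 0.1515] [0.551  0.176  0.1517] 15.066772924777966
top [286.11551155 189.07884122] [0.5254 0.1688 0.1367] along -0.0266 across -0.0004
scene [nan nan] [nan nan nan] along nan across nanm.py:6: RuntimeWarning: invalid value encountered in scalar divide
  yy,xx=np.mgrid[-r:r+1,-r:r+1]; return np.array([u0+(w*xx).sum()/w.sum(),v0+(w*yy).sum()/w.sum()])
```

Call:
{"method": "servo_tool", "body": {
  "motion": [
    [[0,0,1,0,0.5],[0,0,2,0,0.5],[0,0,2,0,0.5],[0,0,2,0,0.5],[0,0,2,0,0.5]]
  ]
}}

```text
time_s: 6.85
eef_pos: [0.5519, 0.1766, 0.1326]
eef_rot: [0.0, 0.991, 0.132, 0.0]
wrist_force: [0.1, -0.0, -1.4]
opening: 0.493
grasp_force: 61.4
```

```bash
python3 - <<'E' | tail -3
from cal import *
cal('4',(286,188),(296,204))
s=cv2.imread('pics/s4.png');t=cv2.imread('pics/t4.png')
r=lambda i,x,y,w,h,k: cv2.resize(i[y:y+h,x:x+w],None,fx=k,fy=k,interpolation=cv2.INTER_CUBIC)
cv2.imwrite('pics/c4.png',np.hstack([r(t,265,170,40,60,8),r(s,255,180,60,60,8)]))
E
```

```text
[0.5519 0.1766 0.1326] [0.552  0.1768 0.1328] 15.148561659546935
top [285.7351508  187.23956276] [0.5325 0.1711 0.1178] along -0.0204 across -0.0004
scene [295. 204.] [0.5266 0.1703 0.1178] along -0.0262 across 0.0004
```

View pics/c4.png

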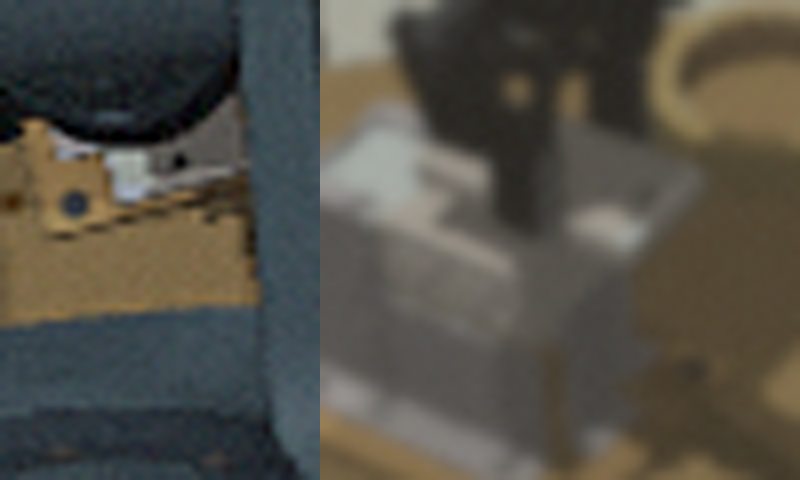

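In crop c4 the held tile's hole is at (181,160) in the top view and (645,187) in the scene view. I'll work out the offsets from these readings.

```bash
python3 - <<'E' | tail -8
from m import *
t4=load('t4');s4=load('s4');o=np.array([.552,.1768]);d=np.array([np.cos(np.radians(15.15)),np.sin(np.radians(15.15))]);n=np.array([-d[1],d[0]])
for nm,c,p in (('top',t4,f(181,160,8,265,170)),('topd',t4,dark(t4,287,190)),('sc',s4,f(325,187,8,255,180)),('scd',s4,dark(s4,295,203))):
    w=world(c,*p,.1178);e=w[:2]-o;print(nm,np.round(p,2),w.round(4),(e@d).round(4),(e@n).round(4))
# stack hole by eye
print(world(t,*f(200,237,6,250,137),.088),world(s,*f(255,143,6,240,185),.088))
E
python3 d.py 0.5629 0.1818 0.118 15
```

```text
R hole [ 0.3878 -0.2146  0.01  ]
L rect [44.7 82.2] yaw -30.63 center [ 0.4372 -0.1258] hole along/across from centre -0.0343 0.0
R rect [45.4 94.2] yaw -12.95 center [ 0.426  -0.2233] hole along/across from centre -0.0392 -0.0001
top [287.19 189.56] [0.5266 0.1674 0.1178] -0.027 -0.0024
topd [286.96 189.79] [0.526  0.168  0.1178] -0.0274 -0.0017
sc [295.19 202.94] [0.5294 0.1672 0.1178] -0.0243 -0.0034
scd [nan nan] [nan nan nan] nan nan
[0.56527382 0.18073651 0.088     ] [0.56392139 0.18261791 0.088     ]
t 6.95 pos [0.552  0.1768 0.1328] yaw 15.15 F [ 0.64  0.55 -1.68] op 41.6 g 61.4
  d cm tool [ 1.18 -0.2   1.48] twist 0.15m.py:6: RuntimeWarning: invalid value encountered in scalar divide
  yy,xx=np.mgrid[-r:r+1,-r:r+1]; return np.array([u0+(w*xx).sum()/w.sum(),v0+(w*yy).sum()/w.sum()])
```

Call:
{"method": "servo_tool", "body": {
  "motion": [
    [[0.4,-0.1,0.3,0.15,0.5],[0.8,-0.2,0.7,0.15,0.5],[1.2,-0.24,1.1,0.15,0.5],[1.2,-0.24,1.5,0.15,0.5],[1.2,-0.24,1.7,0.15,0.5]]
  ]
}}

```text
time_s: 7.45
eef_pos: [0.5623, 0.1823, 0.1145]
eef_rot: [0.0, 0.991, 0.131, -0.001]
wrist_force: [-0.2, -0.2, -1.3]
opening: 0.489
grasp_force: 61.4
```

Call:
{"method": "servo_tool", "body": {
  "motion": [
    [[0,0,0.1,0,0.5],[0,0,0.2,0,0.5],[0,0,0.3,0,0.5],[0,0,0.4,0,0.5],[0,0,0.4,0,0.5]]
  ]
}}

```text
time_s: 7.95
eef_pos: [0.5626, 0.1822, 0.112]
eef_rot: [0.0, 0.991, 0.131, -0.0]
wrist_force: [-2.6, -0.9, 4.9]
opening: 0.496
grasp_force: 62.0
```

```bash
python3 d.py 0.5628 0.1822 0.1015 15
```

```text
t 7.95 pos [0.5626 0.1822 0.112 ] yaw 15.01 F [-2.6  -0.91  4.95] op 42.1 g 62.0
  d cm tool [0.02 0.01 1.05] twist 0.01
```

Contact came at TCP z of about 0.112, as expected for an 88 mm stack. Now I press down slowly.

Call:
{"method": "servo_tool", "body": {
  "motion": [
    [[0,0,0.1,0,0.5],[0,0,0.25,0,0.5],[0,0,0.4,0,0.5],[0,0,0.55,0,0.5],[0,0,0.6,0,0.5]]
  ]
}}

```text
time_s: 8.45
eef_pos: [0.5626, 0.1823, 0.106]
eef_rot: [0.0, 0.991, 0.131, 0.0]
wrist_force: [-3.9, -0.8, 6.8]
opening: 0.492
grasp_force: 62.2
```

Call:
{"method": "servo_tool", "body": {
  "motion": [
    [[0,0,0.15,0,0.5],[0,0,0.3,0,0.5],[0,0,0.45,0,0.5],[0,0,0.45,0,0.5]]
  ]
}}

```text
time_s: 8.85
eef_pos: [0.5627, 0.1822, 0.1015]
eef_rot: [0.0, 0.991, 0.131, 0.0]
wrist_force: [-3.0, -0.2, 5.6]
opening: 0.494
grasp_force: 62.2
```

```bash
python3 d.py 0.5628 0.1822 0.1015 15
```

```text
t 8.85 pos [0.5627 0.1822 0.1015] yaw 15.01 F [-2.99 -0.19  5.64] op 42.0 g 62.2
  d cm tool [0.01 0.01 0.  ] twist 0.01
```

Call:
{"method": "servo_tool", "body": {
  "motion": [
    [[0.2,0,0,0,0.5],[0.4,0,0,0,0.5],[0.6,0,0,0,0.5],[0.8,0,0,0,0.5],[0.8,0,0,0,0.5]]
  ]
}}

```text
time_s: 9.35
eef_pos: [0.5707, 0.1844, 0.1015]
eef_rot: [0.0, 0.991, 0.131, 0.0]
wrist_force: [-1.6, -0.5, 5.4]
opening: 0.493
grasp_force: 62.1
```

```bash
python3 d.py 0.5985 0.1918 0.1015 15
```

```text
t 9.35 pos [0.5707 0.1844 0.1015] yaw 15.01 F [-1.62 -0.52  5.44] op 41.9 g 62.1
  d cm tool [2.88 0.   0.  ] twist 0.01
```

Call:
{"method": "servo_tool", "body": {
  "motion": [
    [[0.15,0,0,0,0.5],[0.3,0,0,0,0.5],[0.45,0,0,0,0.5],[0.6,0,0,0,0.5],[0.6,0,0,0,0.5]]
  ]
}}

```text
time_s: 9.85
eef_pos: [0.5763, 0.1859, 0.1015]
eef_rot: [0.0, 0.991, 0.131, 0.0]
wrist_force: [-2.7, -0.8, 5.9]
opening: 0.489
grasp_force: 62.1
```

Call:
{"method": "servo_tool", "body": {
  "motion": [
    [[0.15,0,0,0,0.5],[0.3,0,0,0,0.5],[0.4,0,0,0,0.5],[0.4,0,0,0,0.5]]
  ]
}}

```text
time_s: 10.25
eef_pos: [0.5801, 0.1869, 0.1015]
eef_rot: [0.0, 0.991, 0.131, 0.0]
wrist_force: [-2.8, -0.8, 4.9]
opening: 0.494
grasp_force: 62.1
```

Call:
{"method": "servo_tool", "body": {
  "motion": [
    [[0.2,0,0,0,0.5],[0.4,0,0,0,0.5],[0.6,0,0,0,0.5],[0.7,0,0,0,0.5],[0.7,0,0,0,0.5]]
  ]
}}

```text
time_s: 10.75
eef_pos: [0.5869, 0.1887, 0.1015]
eef_rot: [0.0, 0.991, 0.131, 0.0]
wrist_force: [-2.9, -0.6, 5.8]
opening: 0.494
grasp_force: 62.1
```

Call:
{"method": "servo_tool", "body": {
  "motion": [
    [[0.1,0,0,0,0.5],[0.2,0,0,0,0.5],[0.3,0,0,0,0.5],[0.4,0,0,0,0.5],[0.4,0,0,0,0.5]]
  ]
}}

```text
time_s: 11.25
eef_pos: [0.5907, 0.1898, 0.1015]
eef_rot: [0.0, 0.991, 0.131, 0.0]
wrist_force: [-3.7, -0.6, 5.3]
opening: 0.493
grasp_force: 62.1
```

Call:
{"method": "servo_tool", "body": {
  "motion": [
    [[0.05,0,0,0,0.5],[0.1,0,0,0,0.5],[0.15,0,0,0,0.5],[0.2,0,0,0,0.5]]
  ]
}}

```text
time_s: 11.65
eef_pos: [0.5925, 0.1902, 0.1015]
eef_rot: [0.0, 0.991, 0.131, -0.0]
wrist_force: [-5.0, -0.6, 6.3]
opening: 0.495
grasp_force: 62.1
```

Call:
{"method": "servo_tool", "body": {
  "motion": [
    [[0.05,0,0,0,0.5],[0.1,0,0,0,0.5],[0.15,0,0,0,0.5]]
  ]
}}

```text
time_s: 11.95
eef_pos: [0.5939, 0.1906, 0.1014]
eef_rot: [0.0, 0.991, 0.131, -0.0]
wrist_force: [-3.8, -0.6, 5.7]
opening: 0.496
grasp_force: 62.1
```

Call:
{"method": "servo_tool", "body": {
  "motion": [
    [[0.04,0,0,0,0.5],[0.08,0,0,0,0.5]]
  ]
}}

```text
time_s: 12.15
eef_pos: [0.5947, 0.1908, 0.1015]
eef_rot: [0.0, 0.991, 0.131, -0.0]
wrist_force: [-4.5, -0.8, 5.8]
opening: 0.488
grasp_force: 62.1
```

Call:
{"method": "servo_tool", "body": {
  "motion": [
    [[0.04,0,0,0,0.5],[0.08,0,0,0,0.5]]
  ]
}}

```text
time_s: 12.35
eef_pos: [0.5955, 0.191, 0.1015]
eef_rot: [0.0, 0.991, 0.131, -0.0]
wrist_force: [-4.1, -0.5, 5.9]
opening: 0.49
grasp_force: 62.1
```

Call:
{"method": "servo_tool", "body": {
  "motion": [
    [[0.04,0,0,0,0.5],[0.07,0,0,0,0.5]]
  ]
}}

```text
time_s: 12.55
eef_pos: [0.596, 0.1912, 0.1014]
eef_rot: [0.0, 0.991, 0.131, -0.0]
wrist_force: [-5.9, -0.5, 7.8]
opening: 0.49
grasp_force: 62.2
```

Call:
{"method": "servo_tool", "body": {
  "motion": [
    [[0.03,0,0,0,0.5],[0.06,0,0,0,0.5]]
  ]
}}

```text
time_s: 12.75
eef_pos: [0.5961, 0.1912, 0.1014]
eef_rot: [0.0, 0.991, 0.131, -0.001]
wrist_force: [-8.4, -2.8, 8.5]
opening: 0.495
grasp_force: 62.4
```

Call:
{"method": "servo_tool", "body": {
  "motion": [
    [[0.03,0,0,0,0.5],[0.05,0,0,0,0.5]]
  ]
}}

```text
time_s: 12.95
eef_pos: [0.5961, 0.1912, 0.1013]
eef_rot: [0.0, 0.991, 0.131, -0.002]
wrist_force: [-9.0, -2.8, 8.3]
opening: 0.497
grasp_force: 62.4
```

Call:
{"method": "servo_tool", "body": {
  "motion": [
    [[0.03,0,0,0,0.5],[0.06,0,0,0,0.5],[0.06,0,0,0,0.5]]
  ]
}}

```text
time_s: 13.25
eef_pos: [0.5962, 0.1912, 0.101]
eef_rot: [0.0, 0.991, 0.131, -0.002]
wrist_force: [-9.8, -2.4, 8.8]
opening: 0.496
grasp_force: 62.5
```

Position stalled with push rising to about 10 N, so the tile is home. I ease it up onto the lips, let go, and retreat straight up.

Call:
{"method": "servo_tool", "body": {
  "motion": [
    [[0,0,-0.05,0,0.5],[0,0,-0.1,0,0.5],[0,0,-0.13,0,0.5],[0,0,-0.13,0,0.5]]
  ]
}}

```text
time_s: 13.65
eef_pos: [0.5962, 0.1912, 0.1012]
eef_rot: [0.0, 0.991, 0.131, -0.002]
wrist_force: [-6.4, -1.0, 1.9]
opening: 0.49
grasp_force: 61.6
```

Call:
{"method": "servo_tool", "body": {
  "motion": [
    [[0,0,0,0,0.1],[0,0,0,0,-0.1],[0,0,0,0,-0.3],[0,0,0,0,-0.3],[0,0,0,0,-0.3]]
  ]
}}

```text
time_s: 14.15
eef_pos: [0.5975, 0.1917, 0.1018]
eef_rot: [-0.0, 0.991, 0.131, -0.001]
wrist_force: [-2.5, -0.3, -2.2]
opening: 0.647
grasp_force: 1.4
```

Call:
{"method": "servo_tool", "body": {
  "motion": [
    [[0,0,-0.5,0,-0.3],[0,0,-2,0,-0.3],[0,0,-4,0,-0.3],[0,0,-6,0,-0.3],[0,0,-6,0,-0.3]]
  ]
}}

```text
time_s: 14.65
eef_pos: [0.6014, 0.1922, 0.1679]
eef_rot: [0.0, 0.991, 0.131, 0.005]
wrist_force: [0.2, 1.0, 1.3]
opening: 0.649
grasp_force: 0.0
```

```bash
cat > rh.py <<'E'
E
python3 d.py 0.4121 -0.2202 0.12 -12.7
```

```text
t 14.65 pos [0.6014 0.1922 0.1679] yaw 15.02 F [0.15 0.99 1.3 ] op 55.2 g 0.0
  d cm tool [-29.01  34.92   4.55] twist 27.72
```

Call:
{"method": "servo_tool", "body": {
  "motion": [
    [[-2.5,3.2,0,0,-0.3],[-5.5,7,0,0,-0.3],[-8.5,10.8,0,0,-0.3],[-11.5,14.6,0,0,-0.3],[-14.5,18.2,0,0,-0.3]]
  ]
}}

```text
time_s: 15.15
eef_pos: [0.5045, -0.0233, 0.1627]
eef_rot: [0.0, 0.991, 0.131, 0.001]
wrist_force: [0.4, -0.4, -0.2]
opening: 0.651
grasp_force: 0.0
```

Call:
{"method": "servo_tool", "body": {
  "motion": [
    [[-2.7,3.4,1.5,7,-0.3],[-5.5,6.8,3,14,-0.3],[-8.2,10.2,4.5,21,-0.3],[-11,13.6,6,27.5,-0.3],[-13.5,17,8,27.5,-0.3]]
  ]
}}

```text
time_s: 15.65
eef_pos: [0.4185, -0.2231, 0.0828]
eef_rot: [0.001, 0.994, -0.11, 0.001]
wrist_force: [0.9, -1.1, 0.3]
opening: 0.647
grasp_force: 0.0
```

Call:
{"method": "servo_tool", "body": {
  "motion": [
    [[0,0,0,0,-0.3],[0,0,0,0,-0.3]]
  ]
}}

```text
time_s: 15.85
eef_pos: [0.4183, -0.2215, 0.0821]
eef_rot: [-0.0, 0.994, -0.11, -0.0]
wrist_force: [1.1, -0.3, -1.3]
opening: 0.651
grasp_force: 0.0
```

```bash
python3 d.py 0.4200 -0.2217 0.040 -12.5; python3 - <<'E'
from h import *
t=look('top','t5');look('scene','s5')
r=lambda i,x,y,w,h,k: cv2.resize(i[y:y+h,x:x+w],None,fx=k,fy=k,interpolation=cv2.INTER_CUBIC)
T=cv2.imread('pics/t5.png');S=cv2.imread('pics/s5.png')
cv2.imwrite('pics/c5.png',np.hstack([r(T,250,137,65,66,6),r(S,240,185,65,66,6)]))
E
```

```text
t 15.85 pos [ 0.4183 -0.2215  0.0821] yaw -12.65 F [ 1.09 -0.28 -1.32] op 55.3 g 0.0
  d cm tool [ 0.17 -0.02  4.21] twist -0.15
```

View pics/c5.png

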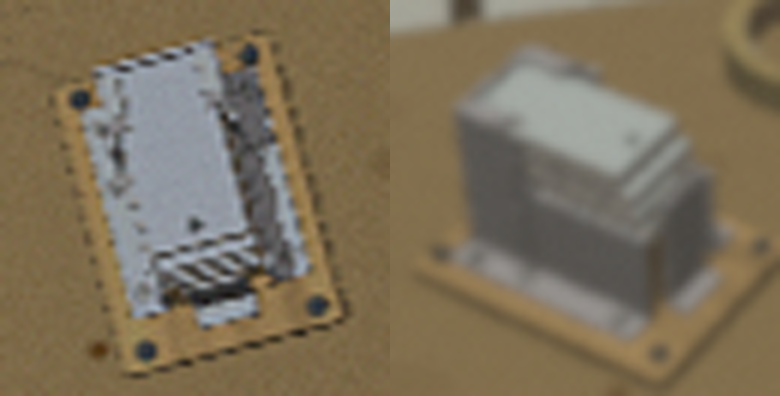

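The first tile sits home: its hole is at (195,222), against (200,237) for the tile below. That is about 6.5 mm further in, which matches its shorter length. Now the second tile.

Call:
{"method": "servo_tool", "body": {
  "motion": [
    [[0.17,0,1.5,0,-0.3],[0.17,0,3,0,-0.3],[0.17,0,4,0,-0.3],[0.17,0,5,0,-0.3],[0.17,0,5.3,0,-0.3]]
  ]
}}

```text
time_s: 16.45
eef_pos: [0.4203, -0.2202, 0.0285]
eef_rot: [-0.0, 0.994, -0.108, -0.0]
wrist_force: [0.6, -0.5, 0.4]
opening: 0.652
grasp_force: 0.0
```

Call:
{"method": "servo_tool", "body": {
  "motion": [
    [[0,0,0.2,0,-0.3],[0,0,0.3,0,-0.3],[0,0,0.35,0,-0.3],[0,0,0.35,0,-0.3]]
  ]
}}

```text
time_s: 16.85
eef_pos: [0.4205, -0.2214, 0.026]
eef_rot: [0.0, 0.994, -0.109, 0.0]
wrist_force: [-0.5, 0.4, 0.2]
opening: 0.65
grasp_force: 0.0
```

```bash
python3 d.py 0.4200 -0.2217 0.0255 -12.5
```

```text
t 16.85 pos [ 0.4205 -0.2214  0.026 ] yaw -12.5 F [-0.46  0.42  0.17] op 55.2 g 0.0
  d cm tool [-0.04  0.04  0.05] twist 0.0
```

Call:
{"method": "servo_tool", "body": {
  "motion": [
    [[0,0,0.03,0,0.1],[0,0,0.03,0,0.3],[0,0,0.03,0,0.5],[0,0,0.03,0,0.5],[0,0,0.03,0,0.5]]
  ]
}}

```text
time_s: 17.35
eef_pos: [0.4206, -0.2215, 0.0262]
eef_rot: [0.0, 0.994, -0.109, 0.0]
wrist_force: [-1.0, 1.3, 6.0]
opening: 0.491
grasp_force: 60.9
```

Call:
{"method": "servo_tool", "body": {
  "motion": [
    [[0,0,-1,0,0.5],[0,0,-4,0,0.5],[0,0,-8,0,0.5],[0,0,-12,0,0.5],[0,0,-13,0,0.5]]
  ]
}}

```text
time_s: 17.85
eef_pos: [0.4224, -0.2229, 0.1605]
eef_rot: [0.002, 0.994, -0.109, 0.003]
wrist_force: [-0.2, -0.4, -0.4]
opening: 0.494
grasp_force: 61.2
```

```bash
python3 d.py 0.5580 0.1810 0.150 15
```

```text
t 17.85 pos [ 0.4224 -0.2229  0.1605] yaw -12.48 F [-0.19 -0.44 -0.36] op 42.0 g 61.2
  d cm tool [  4.5  -42.37   0.91] twist -27.48
```

Call:
{"method": "servo_tool", "body": {
  "motion": [
    [[0.3,-3,0,0,0.5],[0.8,-7,0,0,0.5],[1.2,-11,0,0,0.5],[1.6,-15,0,0,0.5],[2.1,-19.5,0,0,0.5]]
  ]
}}

```text
time_s: 18.35
eef_pos: [0.4827, -0.034, 0.1552]
eef_rot: [0.0, 0.994, -0.109, -0.0]
wrist_force: [1.2, -1.3, -0.3]
opening: 0.494
grasp_force: 61.2
```

Call:
{"method": "servo_tool", "body": {
  "motion": [
    [[0.5,-4.2,0,-5,0.5],[1,-8.4,0,-11,0.5],[1.6,-13,0,-17,0.5],[2.1,-18,0,-22,0.5],[2.5,-22,0,-27.5,0.5]]
  ]
}}

```text
time_s: 18.85
eef_pos: [0.5549, 0.1766, 0.155]
eef_rot: [-0.0, 0.991, 0.133, -0.0]
wrist_force: [1.3, -0.2, -1.0]
opening: 0.489
grasp_force: 61.2
```

Call:
{"method": "servo_tool", "body": {
  "motion": [
    [[0,0,0,0,0.5],[0,0,0,0,0.5]]
  ]
}}

```text
time_s: 19.05
eef_pos: [0.5542, 0.1749, 0.1546]
eef_rot: [0.0, 0.991, 0.131, -0.001]
wrist_force: [0.4, 0.7, -1.1]
opening: 0.489
grasp_force: 61.2
```

```bash
python3 d.py 0.5623 0.1821 0.116 15
```

```text
t 19.05 pos [0.5542 0.1749 0.1546] yaw 15.1 F [ 0.45  0.66 -1.08] op 41.5 g 61.2
  d cm tool [ 0.98 -0.49  3.86] twist 0.1
```

Call:
{"method": "servo_tool", "body": {
  "motion": [
    [[0.4,-0.2,0.8,0.1,0.5],[0.9,-0.5,1.8,0.1,0.5],[0.98,-0.5,2.8,0.1,0.5],[0.98,-0.5,3.5,0.1,0.5],[0.98,-0.5,3.8,0.1,0.5]]
  ]
}}

```text
time_s: 19.55
eef_pos: [0.5623, 0.1808, 0.1158]
eef_rot: [0.0, 0.992, 0.129, -0.001]
wrist_force: [0.6, 0.6, -1.0]
opening: 0.494
grasp_force: 61.3
```

Call:
{"method": "servo_tool", "body": {
  "motion": [
    [[0,0,0.1,0,0.5],[0,0,0.2,0,0.5],[0,0,0.3,0,0.5],[0,0,0.3,0,0.5]]
  ]
}}

```text
time_s: 19.95
eef_pos: [0.5633, 0.1814, 0.1147]
eef_rot: [0.0, 0.992, 0.13, 0.0]
wrist_force: [-0.2, 0.3, -1.6]
opening: 0.493
grasp_force: 61.3
```

```bash
python3 d.py 0.5623 0.1821 0.1025 15
```

```text
t 19.95 pos [0.5633 0.1814 0.1147] yaw 14.91 F [-0.18  0.34 -1.57] op 41.9 g 61.3
  d cm tool [-0.08 -0.09  1.22] twist -0.09
```

Call:
{"method": "servo_tool", "body": {
  "motion": [
    [[-0.05,-0.08,0,-0.1,0.5],[-0.05,-0.08,0.12,-0.1,0.5],[-0.05,-0.08,0.24,-0.1,0.5],[-0.05,-0.08,0.36,-0.1,0.5],[-0.05,-0.08,0.36,-0.1,0.5]]
  ]
}}

```text
time_s: 20.45
eef_pos: [0.5625, 0.1822, 0.1115]
eef_rot: [-0.0, 0.991, 0.131, 0.0]
wrist_force: [-2.2, -0.1, 4.1]
opening: 0.49
grasp_force: 61.8
```

Call:
{"method": "servo_tool", "body": {
  "motion": [
    [[0,0,0.12,0,0.5],[0,0,0.24,0,0.5],[0,0,0.36,0,0.5],[0,0,0.48,0,0.5],[0,0,0.48,0,0.5]]
  ]
}}

```text
time_s: 20.95
eef_pos: [0.5625, 0.1822, 0.1067]
eef_rot: [-0.0, 0.991, 0.131, 0.0]
wrist_force: [-3.7, 0.5, 4.4]
opening: 0.494
grasp_force: 61.9
```

```bash
python3 d.py 0.5623 0.1821 0.1025 15
```

```text
t 20.95 pos [0.5625 0.1822 0.1067] yaw 15.02 F [-3.69  0.53  4.39] op 42.0 g 61.9
  d cm tool [-0.02  0.01  0.42] twist 0.02
```

Call:
{"method": "servo_tool", "body": {
  "motion": [
    [[0,0,0.12,0,0.5],[0,0,0.24,0,0.5],[0,0,0.36,0,0.5],[0,0,0.48,0,0.5],[0,0,0.52,0,0.5]]
  ]
}}

```text
time_s: 21.45
eef_pos: [0.5625, 0.1822, 0.1016]
eef_rot: [-0.0, 0.991, 0.131, 0.0]
wrist_force: [-4.5, -0.8, 7.1]
opening: 0.491
grasp_force: 62.1
```

Call:
{"method": "servo_tool", "body": {
  "motion": [
    [[0.15,0,0,0,0.5],[0.3,0,0,0,0.5],[0.45,0,0,0,0.5],[0.5,0,0,0,0.5]]
  ]
}}

```text
time_s: 21.85
eef_pos: [0.5671, 0.1834, 0.1014]
eef_rot: [0.0, 0.991, 0.131, -0.0]
wrist_force: [-4.1, -1.3, 7.1]
opening: 0.49
grasp_force: 62.0
```

```bash
python3 d.py 0.5985 0.1918 0.1015 15
```

```text
t 21.85 pos [0.5671 0.1834 0.1014] yaw 15.02 F [-4.11 -1.3   7.1 ] op 41.6 g 62.0
  d cm tool [ 3.25 -0.   -0.01] twist 0.02
```

Call:
{"method": "servo_tool", "body": {
  "motion": [
    [[0.15,0,0,0,0.5],[0.3,0,0,0,0.5],[0.45,0,0,0,0.5],[0.5,0,0,0,0.5]]
  ]
}}

```text
time_s: 22.25
eef_pos: [0.5719, 0.1846, 0.1014]
eef_rot: [0.0, 0.991, 0.131, -0.0]
wrist_force: [-3.9, -1.0, 6.5]
opening: 0.491
grasp_force: 62.0
```

Call:
{"method": "servo_tool", "body": {
  "motion": [
    [[0.15,0,0,0,0.5],[0.3,0,0,0,0.5],[0.45,0,0,0,0.5],[0.5,0,0,0,0.5]]
  ]
}}

```text
time_s: 22.65
eef_pos: [0.5768, 0.1859, 0.1014]
eef_rot: [0.0, 0.991, 0.131, -0.0]
wrist_force: [-5.0, -2.1, 7.4]
opening: 0.49
grasp_force: 62.0
```

Call:
{"method": "servo_tool", "body": {
  "motion": [
    [[0.12,0,0,0,0.5],[0.24,0,0,0,0.5],[0.36,0,0,0,0.5],[0.48,0,0,0,0.5],[0.5,0,0,0,0.5]]
  ]
}}

```text
time_s: 23.15
eef_pos: [0.5816, 0.1872, 0.1014]
eef_rot: [0.0, 0.991, 0.131, -0.0]
wrist_force: [-4.1, -1.3, 7.2]
opening: 0.494
grasp_force: 62.0
```

Call:
{"method": "servo_tool", "body": {
  "motion": [
    [[0.08,0,0,0,0.5],[0.16,0,0,0,0.5],[0.24,0,0,0,0.5],[0.3,0,0,0,0.5]]
  ]
}}

```text
time_s: 23.55
eef_pos: [0.5844, 0.188, 0.1014]
eef_rot: [0.0, 0.991, 0.131, -0.0]
wrist_force: [-3.4, -1.6, 6.6]
opening: 0.489
grasp_force: 62.0
```

Call:
{"method": "servo_tool", "body": {
  "motion": [
    [[0.05,0,0,0,0.5],[0.1,0,0,0,0.5],[0.15,0,0,0,0.5],[0.2,0,0,0,0.5]]
  ]
}}

```text
time_s: 23.95
eef_pos: [0.5863, 0.1885, 0.1015]
eef_rot: [0.0, 0.991, 0.131, -0.0]
wrist_force: [-3.4, -1.7, 6.6]
opening: 0.494
grasp_force: 62.0
```

Call:
{"method": "servo_tool", "body": {
  "motion": [
    [[0.04,0,0,0,0.5],[0.08,0,0,0,0.5],[0.12,0,0,0,0.5]]
  ]
}}

```text
time_s: 24.25
eef_pos: [0.5875, 0.1888, 0.1015]
eef_rot: [0.0, 0.991, 0.131, -0.0]
wrist_force: [-4.0, 0.4, 6.3]
opening: 0.498
grasp_force: 62.0
```

Call:
{"method": "servo_tool", "body": {
  "motion": [
    [[0.04,0,0,0,0.5],[0.08,0,0,0,0.5]]
  ]
}}

```text
time_s: 24.45
eef_pos: [0.5882, 0.189, 0.1015]
eef_rot: [0.0, 0.991, 0.131, -0.0]
wrist_force: [-3.9, -1.1, 6.6]
opening: 0.489
grasp_force: 62.0
```

Call:
{"method": "servo_tool", "body": {
  "motion": [
    [[0.04,0,0,0,0.5],[0.08,0,0,0,0.5]]
  ]
}}

```text
time_s: 24.65
eef_pos: [0.589, 0.1892, 0.1015]
eef_rot: [0.0, 0.991, 0.131, -0.0]
wrist_force: [-3.5, -1.1, 6.8]
opening: 0.491
grasp_force: 62.0
```

Call:
{"method": "servo_tool", "body": {
  "motion": [
    [[0.04,0,0,0,0.5],[0.07,0,0,0,0.5]]
  ]
}}

```text
time_s: 24.85
eef_pos: [0.5897, 0.1894, 0.1015]
eef_rot: [0.0, 0.991, 0.131, -0.0]
wrist_force: [-5.2, -1.5, 6.3]
opening: 0.492
grasp_force: 62.0
```

Call:
{"method": "servo_tool", "body": {
  "motion": [
    [[0.03,0,0,0,0.5],[0.06,0,0,0,0.5]]
  ]
}}

```text
time_s: 25.05
eef_pos: [0.5903, 0.1896, 0.1015]
eef_rot: [0.0, 0.991, 0.131, -0.0]
wrist_force: [-4.2, -1.9, 7.0]
opening: 0.49
grasp_force: 62.0
```

Call:
{"method": "servo_tool", "body": {
  "motion": [
    [[0.03,0,0,0,0.5],[0.05,0,0,0,0.5]]
  ]
}}

```text
time_s: 25.25
eef_pos: [0.5907, 0.1897, 0.1015]
eef_rot: [0.0, 0.991, 0.131, -0.0]
wrist_force: [-3.9, -1.0, 6.8]
opening: 0.488
grasp_force: 62.0
```

Call:
{"method": "servo_tool", "body": {
  "motion": [
    [[0.03,0,0,0,0.5],[0.06,0,0,0,0.5]]
  ]
}}

```text
time_s: 25.45
eef_pos: [0.5913, 0.1898, 0.1015]
eef_rot: [0.0, 0.991, 0.131, -0.0]
wrist_force: [-4.1, -1.3, 6.6]
opening: 0.49
grasp_force: 62.0
```

Call:
{"method": "servo_tool", "body": {
  "motion": [
    [[0.03,0,0,0,0.5],[0.06,0,0,0,0.5]]
  ]
}}

```text
time_s: 25.65
eef_pos: [0.5918, 0.19, 0.1015]
eef_rot: [0.0, 0.991, 0.131, -0.001]
wrist_force: [-5.4, -0.9, 8.3]
opening: 0.49
grasp_force: 62.1
```

Call:
{"method": "servo_tool", "body": {
  "motion": [
    [[0.03,0,0,0,0.5],[0.05,0,0,0,0.5]]
  ]
}}

```text
time_s: 25.85
eef_pos: [0.5918, 0.19, 0.1015]
eef_rot: [0.0, 0.991, 0.131, -0.001]
wrist_force: [-6.5, -1.3, 9.0]
opening: 0.493
grasp_force: 62.3
```

Call:
{"method": "servo_tool", "body": {
  "motion": [
    [[0.03,0,0,0,0.5],[0.06,0,0,0,0.5]]
  ]
}}

```text
time_s: 26.05
eef_pos: [0.5918, 0.1899, 0.1013]
eef_rot: [0.0, 0.991, 0.131, -0.002]
wrist_force: [-8.9, -3.7, 9.5]
opening: 0.491
grasp_force: 62.3
```

Call:
{"method": "servo_tool", "body": {
  "motion": [
    [[0.02,0,0,0,0.5],[0.04,0,0,0,0.5]]
  ]
}}

```text
time_s: 26.25
eef_pos: [0.5919, 0.19, 0.1011]
eef_rot: [0.0, 0.991, 0.131, -0.002]
wrist_force: [-9.6, -3.7, 9.4]
opening: 0.488
grasp_force: 62.4
```

It stopped with the same signature, about 10 N of push, so it is home. I ease up and release it.

Call:
{"method": "servo_tool", "body": {
  "motion": [
    [[0,0,-0.05,0,0.5],[0,0,-0.1,0,0.5],[0,0,-0.13,0,0.5],[0,0,-0.13,0,0.5]]
  ]
}}

```text
time_s: 26.65
eef_pos: [0.5919, 0.19, 0.1013]
eef_rot: [0.0, 0.991, 0.131, -0.002]
wrist_force: [-5.1, -2.4, 2.2]
opening: 0.492
grasp_force: 61.5
```

Call:
{"method": "servo_tool", "body": {
  "motion": [
    [[0,0,0,0,0.1],[0,0,0,0,-0.1],[0,0,0,0,-0.3],[0,0,0,0,-0.3],[0,0,0,0,-0.3]]
  ]
}}

```text
time_s: 27.15
eef_pos: [0.594, 0.1905, 0.1023]
eef_rot: [-0.0, 0.991, 0.131, 0.0]
wrist_force: [0.1, 0.8, -0.6]
opening: 0.654
grasp_force: 0.0
```

Call:
{"method": "servo_tool", "body": {
  "motion": [
    [[0,0,-0.5,0,-0.3],[0,0,-2,0,-0.3],[0,0,-4,0,-0.3],[0,0,-6,0,-0.3],[0,0,-7,0,-0.3]]
  ]
}}

```text
time_s: 27.65
eef_pos: [0.5951, 0.1907, 0.1757]
eef_rot: [0.0, 0.991, 0.131, 0.002]
wrist_force: [0.1, -0.3, 0.4]
opening: 0.653
grasp_force: 0.0
```

Call:
{"method": "servo_tool", "body": {
  "motion": [
    [[-3,3,0,0,-0.3],[-6,6,0,0,-0.3],[-9,10,0,0,-0.3],[-11,14,0,0,-0.3],[-13,18,0,0,-0.3]]
  ]
}}

```text
time_s: 28.15
eef_pos: [0.514, -0.0185, 0.1729]
eef_rot: [0.0, 0.991, 0.131, 0.001]
wrist_force: [1.2, -1.3, -0.9]
opening: 0.65
grasp_force: 0.0
```

Call:
{"method": "servo_tool", "body": {
  "motion": [
    [[-1,4,0,0,-0.3],[-2,8,0,0,-0.3],[-2,12,0,0,-0.3],[-2,12,0,0,-0.3],[-2,12,0,0,-0.3]]
  ]
}}

```text
time_s: 28.65
eef_pos: [0.5264, -0.1389, 0.1724]
eef_rot: [-0.0, 0.992, 0.13, 0.0]
wrist_force: [0.6, -0.2, 0.4]
opening: 0.653
grasp_force: 0.0
```

```bash
python3 - <<'E'
from h import *
t=look('top','t6');look('scene','s6')
r=lambda i,x,y,w,h,k: cv2.resize(i[y:y+h,x:x+w],None,fx=k,fy=k,interpolation=cv2.INTER_CUBIC)
T=cv2.imread('pics/t6.png');S=cv2.imread('pics/s6.png')
cv2.imwrite('pics/c6.png',np.hstack([r(T,250,137,65,66,6),r(S,240,185,65,66,6)]))
E
```

```text
(no output)
```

View pics/c6.png

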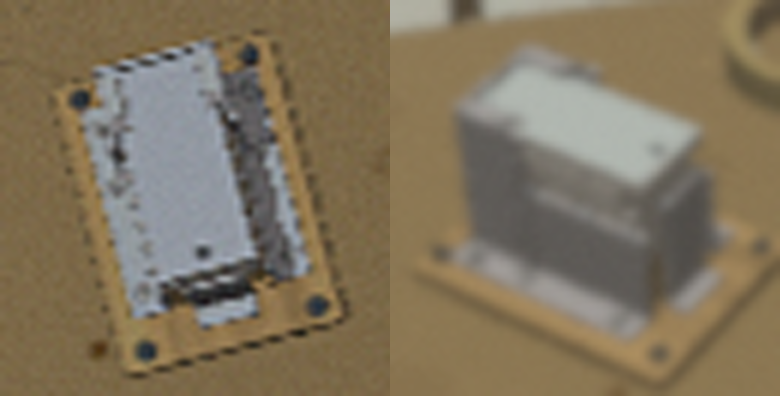

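The second tile's hole is at (203,252). That is about 6.5 mm further out than the original upper tile's, which fits its measured length of about 86 mm hole to plain end. It lies flat under the lips and the arm is clear, so I'll hand in.

```bash
python3 -c "
from bench import ctrl
print(ctrl.hand_in())"
```

```text
the job is handed in; nothing more can be done
None
```

Both tiles are in the dispenser, plain end first, each felt home against the back stop at about 10 N and released under the lips; the job was handed in at about 29 s, and no verdict came back.

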